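# Rocker arm from the spares crate to the issue tray

## Robot

A 6-joint arm with a two-finger parallel gripper is mounted at the origin on the work surface. World frame = base frame: x ahead of the robot, y to its left, z up, the work surface at z = 0. Lengths are in mm, angles in degrees, forces in N, time in s.
With the tool pointing down it reaches from about 300 to 850 mm from the base axis. Payload 4.2 kg.
Tool frame: the origin (TCP) lies midway between the tips of the shut fingers; the grasp point (between the pads) lies 19 mm behind it; z points along the fingers, x is the direction in which the jaws open and shut, and the axes are right-handed (so a half turn about z gives the same grasp; the last joint's range is limited). The gripper opens to 91 mm and grips with 3 to 60 N. Pads are 32 mm wide; open, the fingers measure 118 mm over their backs; the gripper's body (76 mm by 178 mm) begins 60 mm behind the grasp point.
Start: joints at [70.073, 18.312, 89.639, -0, 72.044, -1.146], TCP at [185.13, 544.399, 213.976] pointing down, gripper open.
Joint ranges: [-177.97, 177.97], [-48.28, 115.42], [12.27, 149.76], [-77.06, 257.06], [2.81, 150.46], [-146.56, 146.56]. Speed limits (degrees/s): [147.25, 147.25, 180, 180, 180, 180].

## Interface

Orientations are given as [roll, pitch, yaw] about the fixed x, y, z axes, in that order (R = Rz(yaw) Ry(pitch) Rx(roll)).
In Python, from workcell import monitor, vision, job, models gives the robot as it stands.
- The arm moves only by the shell command python3 -m creep 'ROWS' [FORCE]. ROWS is text: rows parted by semicolons, each of 7 numbers parted by spaces: the shift along the world's x, y, z in cm, then the turn, a rotation vector about the world's x, y, z in rad, then the gripper's target within -1 to 1 (shut at 1, half-way at 0, fully open at -1). In form: tx ty tz ax ay az hand; .... A call has 1 to 12 rows; each row shifts and turns the pose as measured when the row begins; what a row does not reach is not made up. A row lasts 1/12 s, in which the tool goes at most 41.7 mm and 7.16 degrees, less where a joint would pass 70% of its speed; a pose out of reach is approached as far as the arm can. A call is refused whole if a number of a shift passes 4.17 or a number of a turn 0.125, either way. A call with a gripper value outside its range is refused whole. The fingers move at their own pace and stop on an object; FORCE is the grip in N (left out, the last holds). Time passes only in rows, so rows that do not move let the fingers close. It gives the time, the measured TCP pose, the force and the opening at its end, in the units of the state.
- monitor.state(): the state, without advancing time (a new reading comes with each control period).
- vision.grab_frame(name): name is "scene" or "top"; returns a dict with "img" (400x640x3 uint8, red, green, blue), "mtx" (3x3 intrinsics, pixels), "view" (4x4, takes a point from world to camera coordinates). Camera axes: x right, y down, z forward; pixel columns grow to the right and rows downward; lengths in mm; the calibration is good to about 2 mm. A picture is of the moment at which its call begins. There is no depth.
- job.job_done(): hands the job in, once; it reports no verdict.
Trained networks look in the newest picture that a camera, given by its name, has taken for a name from the list of things; names that differ only in an ending like _2 or _b are one class to them, and where a whole thing is asked for, a point or a joint stands for the part that bears it (a point fixed in the world has none). Each returns a list of dicts, best first, with "confidence" (0 to 1); they miss things now and then, are a little off and sometimes report something else, mostly with a low value. They report only what shows in the picture. A call takes as long as a camera call. They do not tell look-alikes from the thing itself.
- models.search_frame(camera, query): "rect" ([left, top, right, bottom] in pixels, round what is visible of it).
- models.mark_of(camera, query): "at" ([column, row] in pixels: a listed point, or the origin of a listed thing).
The state is a dict: "time_s": time; "qpos": joint angles; "qvel": joint speeds; "effort": joint torques, N m; "ee_pos": TCP position; "ee_rot": TCP orientation; "force": force on the tool from outside, world axes, zero at the start; "torque": the same for the moment, N m; "gripper_width": finger opening in mm.
Only numpy, scipy, OpenCV 4.12 (cv2) and the standard library are available. Lean on these libraries where they do the work, as an engineer would, in place of code of your own. Each camera call takes 0.05 s, during which the arm holds its last target.

## Task

Press the red button so that the spring-loaded tray slides out, then pick the aluminium rocker arm out of the cluttered crate, leaving the other parts in the crate. In the crate only its sides are free and in the tray only its ends will be, so set it down upright on the rubber mat, let go of it there, and take it again by its two ends. Lower it, lying along the channel of the tray and in the middle of it, until it rests on the floor before letting go, and leave the tray out.

Things in the scene. Friction and masses are not known exactly. Their poses are not given: they have to be found in the camera images.
- button_top (a point): centre of the top face of the red push button (30 mm diameter, on a black 42 mm collar) on the roof of the grey tray unit. The roof is 52 mm above the shelf, the button's top 73 mm. Pressing it straight down 7 mm takes about 5 N; from about 4 mm on it unlatches the tray. It springs back when released.
- tray (a joint): how far the tray has slid out of the unit, m: 0 latched shut, 0.08 fully out. A spring drives it out in about a second once the button is pressed; the spring (2.4 N when out) then keeps it out against its stop.
- channel (a point): centre of the floor of the tray's channel, 8 mm above the shelf; moves with the tray, under the unit's roof while shut. The tray slides out to its -x; its y runs along the channel. The channel is 40 mm wide (x) between the front panel and a rear rail, both 30 mm above the floor (a 10 mm wide lug on the rail's middle 6 mm more), 150 mm long (y), ends open. Tray out, the unit's front is at x = +60 mm.
- rocker_centre (a point): centre, 15 mm above the underside, of the cast aluminium rocker arm: a bar with a thick round boss across its middle, 62 mm long (x), 26 mm over the flat boss faces (y), 28 mm high. Flat end faces 16 mm wide, 22 mm high; a small dark screw on top of the +x end. It starts upright (z up), any yaw. In the crate 10 mm is free at its ends, over 25 mm at the boss faces. Either way round in the tray.
- mat_top (a point): centre of the top face of the black rubber mat, 130 mm (x) by 120 mm (y), 3 mm above the shelf, fixed.
- crate_in (a point): centre of the inner floor (5 mm above the shelf) of the open grey plastic crate, 220 by 220 mm inside, walls 5 mm thick and 42 mm high, fixed.
- insulator_c (a point): centre of the white ceramic insulator with a steel hexagon, lying in the crate across one end of the rocker arm; 64 mm long (its y), 22 mm high. Stays in the crate.
- washer_a_c (a point): centre of the lower of two bronze thrust washers stacked flat in the crate at the other end of the rocker arm; 48 mm diameter, 26 mm hole, 5 mm thick. Stays in the crate.
- washer_b_c (a point): centre of the upper thrust washer, same size. Stays in the crate.
- stud_c (a point): centre of a dark steel stud with a nut in its middle, lying in the crate beside the rocker arm; 70 mm long (its x), nut 20 mm high. Stays in the crate.
- spacer_c (a point): centre of a plain square aluminium spacer block in the crate on the other side of the rocker arm; 30 x 30 x 18 mm. Stays in the crate.
Things that resemble listed ones, but are neither listed nor needed, are in the scene too. Leave any green or yellow look-alike of the part that bears spacer_c alone. What is shaped like the part that bears rocker_centre but pink is not meant.

How it is judged (in metres and radians):
On the way, in this order (a step that is already met when the one before it is completed fails the run):
1. the button is pressed and the tray has sprung out (value of joint tray above 0.07 m), for 0.1 s.
2. the rocker arm stands upright on the rubber mat, let go (x of rocker_centre in the frame of mat_top between -0.07 and 0.07 m and y of rocker_centre in the frame of mat_top between -0.065 and 0.065 m and z of rocker_centre in the frame of mat_top between 0.01 and 0.02 m and angle between rocker_centre's own z axis and vertical below 0.15 rad and contact force between the fingers and rocker below 0.1 N and linear speed of rocker below 0.03 m/s), for 0.2 s.
3. the rocker arm is on the floor of the channel, along it and in its middle, while still held in the fingers (x of rocker_centre in the frame of channel between -0.012 and 0.012 m and y of rocker_centre in the frame of channel between -0.025 and 0.025 m and z of rocker_centre in the frame of channel between 0.008 and 0.022 m and angle between the x axis of rocker_centre and the y axis of channel, either way round below 0.3 rad and angle between rocker_centre's own z axis and vertical below 0.15 rad and contact force between the fingers and rocker above 0.5 N), for 0.05 s.
At the end, for the whole second after the job is handed in: Rocker arm still and let go on the channel floor: upright within 0.15 rad, height within 7 mm, along the channel within 0.3 rad, within 25 mm of its middle lengthwise and 12 mm across; tray at least 70 mm out; the other five parts inside the crate, centres under 50 mm high (x of rocker_centre in the frame of channel between -0.012 and 0.012 m and y of rocker_centre in the frame of channel between -0.025 and 0.025 m and z of rocker_centre in the frame of channel between 0.008 and 0.022 m and angle between the x axis of rocker_centre and the y axis of channel, either way round below 0.3 rad and angle between rocker_centre's own z axis and vertical below 0.15 rad and value of joint tray above 0.07 m and linear speed of rocker below 0.02 m/s and height (world z) of each of insulator_c, washer_a_c, washer_b_c, stud_c, spacer_c below 0.05 m and x of insulator_c in the frame of crate_in between -0.112 and 0.112 m and y of insulator_c in the frame of crate_in between -0.112 and 0.112 m and x of washer_a_c in the frame of crate_in between -0.112 and 0.112 m and y of washer_a_c in the frame of crate_in between -0.112 and 0.112 m and x of washer_b_c in the frame of crate_in between -0.112 and 0.112 m and y of washer_b_c in the frame of crate_in between -0.112 and 0.112 m and x of stud_c in the frame of crate_in between -0.112 and 0.112 m and y of stud_c in the frame of crate_in between -0.112 and 0.112 m and x of spacer_c in the frame of crate_in between -0.112 and 0.112 m and y of spacer_c in the frame of crate_in between -0.112 and 0.112 m); the robot touches nothing.
It also fails if it takes over 61 s, if anything falls off the work surface, if the arm or the gripper's body presses on something with over 40 N, if the wrist force passes 120 N, or if a joint passes its speed limit or range.

## Working session

There is one attempt and no reset: what is moved stays moved. The work goes in short steps, Python scripts to look and compute and a shell command to move; the robot and the scene stay as the last step left them, time stands still between calls to the robot, and variables do not carry over. Pictures are saved under pics/ and viewed, and the job is handed in when it is done.

```bash
ls; mkdir -p pics; cat > h.py <<'E'
import numpy as np, cv2
from workcell import monitor, vision, job, models
def save(n,img): cv2.imwrite(f'pics/{n}.png',cv2.cvtColor(img,cv2.COLOR_RGB2BGR))
def ray(f,uv,z):
    K=np.array(f['mtx']);V=np.array(f['view']);R=V[:3,:3];t=V[:3,3]
    d=R.T@np.linalg.solve(K,np.array([uv[0],uv[1],1.0]));c=-R.T@t
    return c+d*(z-c[2])/d[2]
def proj(f,p):
    V=np.array(f['view']);q=np.array(f['mtx'])@(V[:3,:3]@np.array(p,float)+V[:3,3]);return q[:2]/q[2]
E
python3 - <<'E'
from h import *
for c in('top','scene'):
    f=vision.grab_frame(c);save(c+'0',f['img'])
    V=np.array(f['view']);print(c,(-V[:3,:3].T@V[:3,3]).round(),np.array(f['mtx']).round(1).tolist())
    for q,z in(('button_top',73),('channel',8),('rocker_centre',20),('mat_top',3),('crate_in',5),('insulator_c',16),('washer_a_c',8),('stud_c',15),('spacer_c',14)):
        print(q,[(round(d['confidence'],2),np.round(d['at']).tolist(),ray(f,d['at'],z)[:2].round(1).tolist()) for d in models.mark_of(c,q)[:4]])
s=monitor.state();print(s['time_s'],s['ee_pos'],s['ee_rot'],s['gripper_width'])
E
```

```text
pics
top [ 385.   39. 1163.] [[459.0, 0.0, 321.0], [0.0, 459.0, 202.5], [0.0, 0.0, 1.0]]
button_top [(0.68, [443.0, 165.0], [621.0, -255.2])]
channel [(0.72, [346.0, 221.0], [490.4, -23.0]), (0.62, [436.0, 179.0], [598.6, -253.1])]
rocker_centre [(0.77, [234.0, 199.0], [546.0, 260.1]), (0.73, [231.0, 273.0], [361.7, 262.9]), (0.54, [342.0, 220.0], [493.6, -10.9])]
mat_top [(0.75, [343.0, 219.0], [496.8, -16.0]), (0.28, [238.0, 198.0], [549.9, 252.0])]
crate_in [(0.64, [226.0, 182.0], [591.6, 282.8]), (0.58, [236.0, 196.0], [555.3, 257.6])]
insulator_c [(0.56, [230.0, 184.0], [584.7, 270.4])]
washer_a_c []
stud_c [(0.55, [217.0, 212.0], [513.2, 302.8])]
spacer_c [(0.67, [333.0, 165.0], [633.9, 10.3]), (0.47, [256.0, 184.0], [586.2, 204.8]), (0.42, [219.0, 125.0], [740.8, 304.2])]
scene [1105.  345.  536.] [[361.3, 0.0, 315.0], [0.0, 361.3, 201.0], [0.0, 0.0, 1.0]]
button_top [(0.63, [189.0, 181.0], [621.0, -245.3])]
channel []
rocker_centre [(0.86, [407.0, 250.0], [543.4, 259.1]), (0.74, [430.0, 204.0], [363.6, 261.5])]
mat_top [(0.96, [301.0, 204.0], [491.2, -20.1])]
crate_in [(0.84, [402.0, 259.0], [555.9, 256.3])]
insulator_c [(0.79, [412.0, 272.0], [592.0, 285.3])]
washer_a_c []
stud_c [(0.47, [432.0, 247.0], [502.9, 301.5])]
spacer_c [(0.7, [372.0, 256.0], [588.7, 201.2]), (0.6, [397.0, 339.0], [744.8, 304.5]), (0.45, [281.0, 241.0], [637.5, 15.8])]
1.0 [185.13314405 544.40237623 214.00644   ] [-1.79998379e+02 -7.92432412e-03  7.12152201e+01] 91.12755823243967
```

View pics/top0.png

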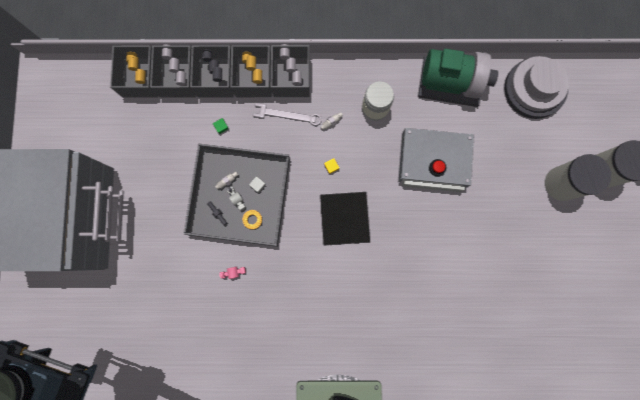

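View pics/scene0.png

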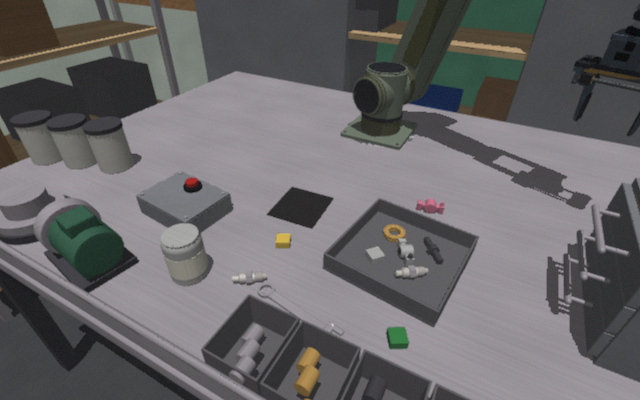

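```bash
python3 - <<'E'
import cv2
a=cv2.imread('pics/top0.png')[120:290,170:300];cv2.imwrite('pics/c1.png',cv2.resize(a,None,fx=3.5,fy=3.5,interpolation=cv2.INTER_CUBIC))
a=cv2.imread('pics/top0.png')[130:240,300:500];cv2.imwrite('pics/c2.png',cv2.resize(a,None,fx=4,fy=4,interpolation=cv2.INTER_CUBIC))
a=cv2.imread('pics/scene0.png')[180:320,330:480];cv2.imwrite('pics/c3.png',cv2.resize(a,None,fx=4,fy=4,interpolation=cv2.INTER_CUBIC))
E
```

```text
(no output)
```

View pics/c1.png

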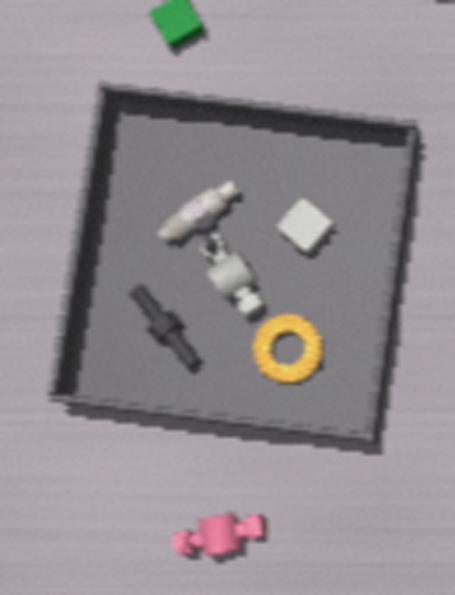

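View pics/c2.png

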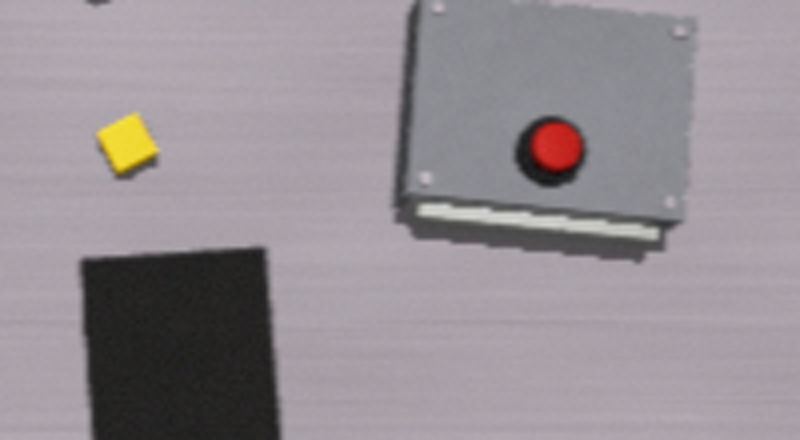

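View pics/c3.png

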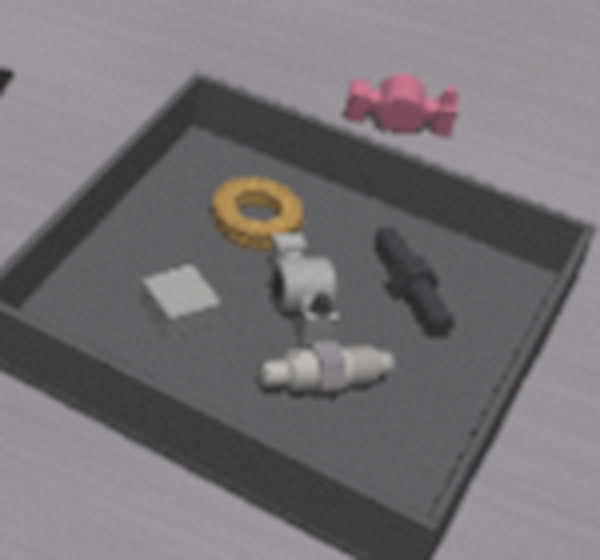

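The top view shows the rocker in the crate at about (235,199), with its dark screw at the insulator end. The pink look-alike is at (232,273) outside the crate, and the close crop confirms the choice. The red button is at (438,167), the mat at (345,218) and the insulator at (228,181). The washers are at (252,219), the stud at (217,213) and the real spacer at (257,185); the green and yellow blocks lie outside the crate.

```bash
python3 - <<'E'
from h import *
F={c:vision.grab_frame(c) for c in('top','scene')}
P={}
for c,f in F.items():
    hsv=cv2.cvtColor(f['img'],cv2.COLOR_RGB2HSV)
    m=(((hsv[...,0]<6)|(hsv[...,0]>176))&(hsv[...,1]>190)&(hsv[...,2]>100)).astype(np.uint8)
    n,l,st,ce=cv2.connectedComponentsWithStats(m);i=1+np.argmax(st[1:,4]);print(c,'red',st[i],ce[i],ray(f,ce[i],73).round(1))
    # mat corners
f=F['top'];g=lambda x,y,ox,oy,s,z:ray(f,(ox+x/s,oy+y/s),z)[:2]
# roof corners from c2 crop
for p in[(418,0),(692,18),(410,192),(682,220)]:print('roof',g(*p,300,130,4,52).round(1))
for p in[(437,8),(680,31),(425,178),(670,202)]:print('screw',g(*p,300,130,4,52).round(1))
for p in[(213,243),(250,302),(231,272)]:print('rock',g(*p,170,120,3.5,25).round(1))
fs=F['scene']
for p in[(320,320),(290,242),(305,282)]:print('rockS',ray(fs,(330+p[0]/4,180+p[1]/4),25)[:2].round(1))
for p in[(135,292),(197,365)]:print('stud',g(*p,170,120,3.5,15).round(1))
for p in[(305,226)]:print('spacer',g(*p,170,120,3.5,23).round(1))
for p in[(288,348)]:print('washer',g(*p,170,120,3.5,15).round(1))
for p in[(163,236),(237,187)]:print('insul',g(*p,170,120,3.5,16).round(1))
a=F['top']['img'][170:235,210:275];save('c4',cv2.resize(a,None,fx=9,fy=9,interpolation=cv2.INTER_CUBIC))
a=F['scene']['img'][225:290,375:445];save('c5',cv2.resize(a,None,fx=9,fy=9,interpolation=cv2.INTER_CUBIC))
s=monitor.state();print(s['time_s'],s['force'])
E
```

```text
top red [433 161  12  11 111] [438.62162162 166.10810811] [ 618.5 -244.1   73. ]
scene red [187 182   2   2   2] [187.5 182.5] [ 628.4 -243.8   73. ]
roof [ 714.9 -167.7]
roof [ 703.1 -337.8]
roof [ 593.3 -159.7]
roof [ 575.6 -326. ]
screw [ 709.7 -179.4]
screw [ 694.8 -330. ]
screw [ 602.  -169.1]
screw [ 586.8 -319.2]
rock [569.8 267.1]
rock [527.1 239.7]
rock [548.8 253.7]
rockS [572.5 273.9]
rockS [524.8 243.9]
rockS [550.1 259.6]
stud [535.8 324.5]
stud [482.9 278.4]
spacer [582.4 201.6]
washer [495.1 213.4]
insul [576.5 305.3]
insul [612.5 252.5]
1.1 [-0.82226487 -0.67550934 -0.48503732]
```

View pics/c4.png

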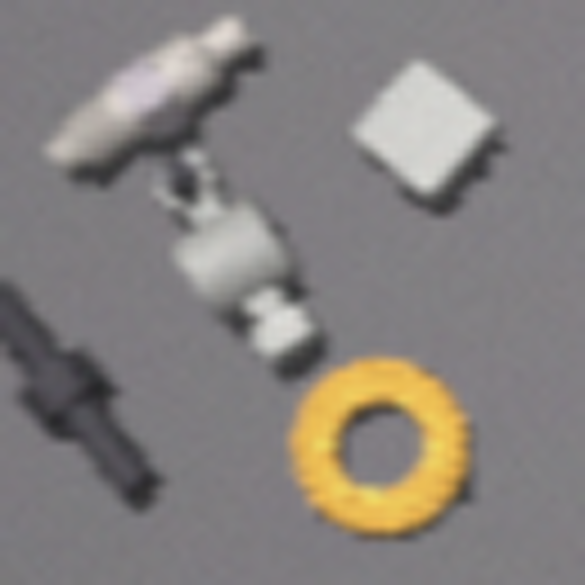

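View pics/c5.png

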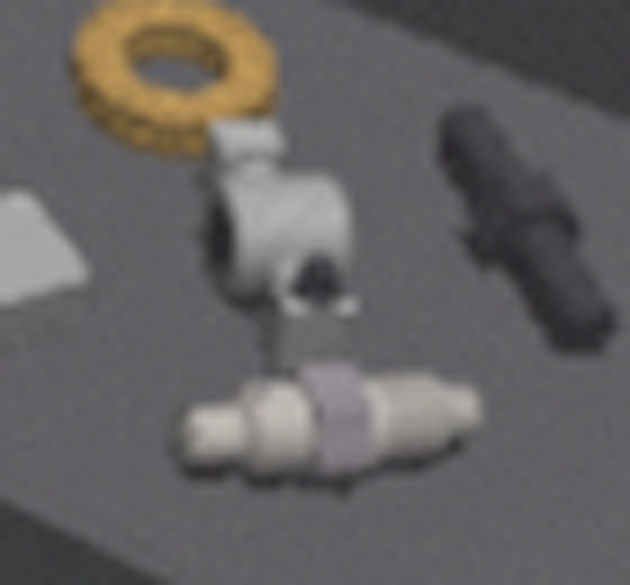

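```bash
cat >> h.py <<'E'
def tri(f1,u1,f2,u2):
    Ps=[np.array(f['mtx'])@np.array(f['view'])[:3] for f in(f1,f2)]
    X=cv2.triangulatePoints(Ps[0],Ps[1],np.float64(u1).reshape(2,1),np.float64(u2).reshape(2,1));return (X[:3]/X[3]).ravel().round(1)
E
python3 - <<'E'
from h import *
F={c:vision.grab_frame(c) for c in('top','scene')};t,s=F['top'],F['scene']
h=cv2.cvtColor(s['img'],cv2.COLOR_RGB2HSV)
m=(((h[...,0]<8)|(h[...,0]>172))&(h[...,1]>140)).astype(np.uint8);m[:160]=0;m[200:]=0;m[:,:170]=0;m[:,210:]=0
ys,xs=np.nonzero(m);print('red px',len(xs),xs.mean(),ys.mean(),xs.min(),xs.max(),ys.min(),ys.max())
print(tri(t,(438.6,166.1),s,(191,181)))
T=lambda p:(210+p[0]/9,170+p[1]/9);S=lambda p:(375+p[0]/9,225+p[1]/9)
for n,a,b in(('screw',(185,187),(318,275)),('end',(285,325),(250,137)),('boss',(233,255),(292,212))):print(n,tri(t,T(a),s,S(b)))
save('c6',cv2.resize(t['img'][185:255,310:380],None,fx=8,fy=8,interpolation=cv2.INTER_CUBIC))
for o in((-1,-1),):pass
# model overlay for rocker
for c,f,(x0,y0,x1,y1) in(('c7',t,(210,170,275,235)),('c8',s,(375,225,445,290))):
    im=cv2.resize(f['img'][y0:y1,x0:x1],None,fx=9,fy=9,interpolation=cv2.INTER_CUBIC)
    for yaw,cx,cy,col in((33,546,258,(255,0,0)),):
        R=np.array([[np.cos(np.radians(yaw)),-np.sin(np.radians(yaw))],[np.sin(np.radians(yaw)),np.cos(np.radians(yaw))]])
        for (hx,hy,z) in((31,8,27),(14,13,33),(31,8,5)):
            q=[((proj(f,[*(R@[sx*hx,sy*hy]+[cx,cy]),z])-[x0,y0])*9+4).astype(int) for sx,sy in((1,1),(1,-1),(-1,-1),(-1,1))]
            cv2.polylines(im,[np.array(q)],True,col if z>6 else (0,255,0),1)
    save(c,im)
E
```

```text
red px 106 191.25471698113208 182.4056603773585 185 198 178 187
[ 618.5 -244.    71.6]
screw [565.4 268.9  28.6]
end [526.8 241.1  26.3]
boss [546.4 256.4  26. ]
```

View pics/c7.png

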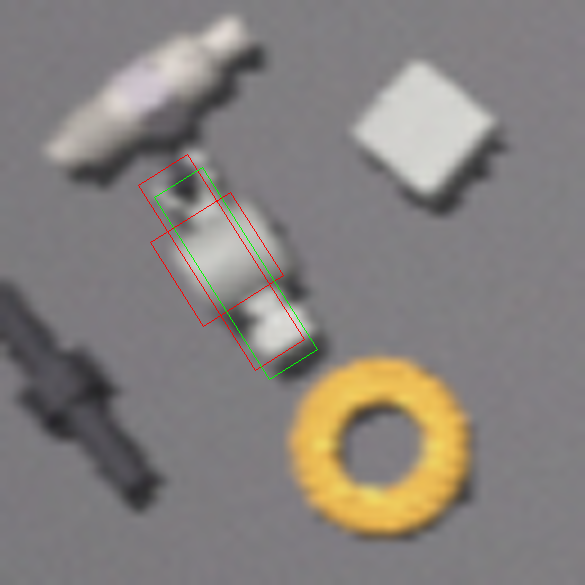

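View pics/c8.png

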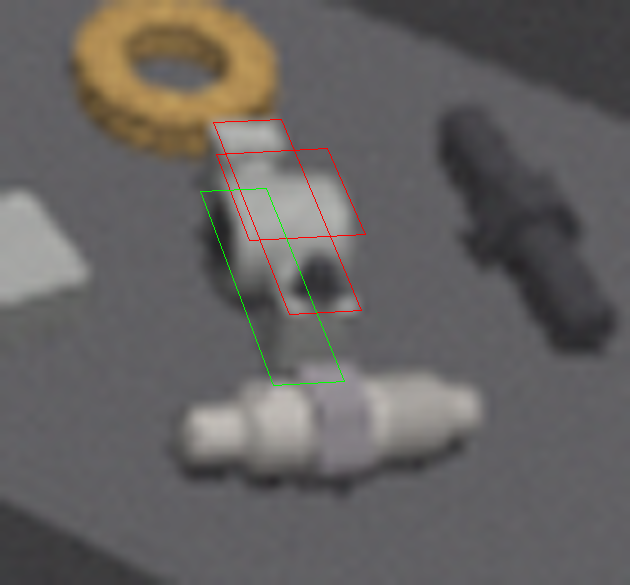

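```bash
python3 -m creep '2.1 -3.7 0 0 0 0 1;2.1 -3.7 0 0 0 0 1;2.1 -3.7 0 0 0 0 1;2.1 -3.7 0 0 0 0 1;2.1 -3.7 0 0 0 0 1;2.1 -3.7 0 0 0 0 1;2.1 -3.7 0 0 0 0 1;2.1 -3.7 0 0 0 0 1;2.1 -3.7 0 0 0 0 1;2.1 -3.7 0 0 0 0 1;2.1 -3.7 0 0 0 0 1;2.1 -3.7 0 0 0 0 1'
```

```text
time_s: 2.2
ee_pos: [428.3, 109.8, 214.7]
ee_rot: [179.8, -0.5, 72.1]
force: [0.6, 0.1, 0.4]
gripper_width: 14.0
```

```bash
python3 -m creep '1.95 -3.6 0 0 0 0 1;1.95 -3.6 0 0 0 0 1;1.95 -3.6 0 0 0 0 1;1.95 -3.6 0 0 0 0 1;1.95 -3.6 0 0 0 0 1;1.95 -3.6 0 0 0 0 1;1.9 -3.6 -1 0 0 0 1;1.9 -3.6 -1 0 0 0 1;1.9 -3.6 -2 0 0 0 1;1.5 -2.5 -3 0 0 0 1;0 0 -2 0 0 0 1;0 0 0 0 0 0 1'
```

```text
time_s: 3.2
ee_pos: [618.6, -251.1, 128.4]
ee_rot: [179.0, -0.5, 71.5]
force: [-0.1, 1.0, 0.7]
gripper_width: 0.5
```

```bash
python3 -m creep '0 0.7 -2.2 0 0 0 1;0 0 -2 0 0 0 1;0 0 -0.6 0 0 0 1;0 0 -0.5 0 0 0 1;0 0 -0.5 0 0 0 1;0 0 -0.5 0 0 0 1;0 0 -0.2 0 0 0 1'
```

```text
time_s: 3.78
ee_pos: [620.3, -244.3, 68.2]
ee_rot: [178.6, -0.5, 71.5]
force: [-1.8, 0.5, 3.8]
gripper_width: 0.1
```

```bash
python3 -m creep '0 0 -0.3 0 0 0 1;0 0 -0.1 0 0 0 1;0 0 2 0 0.01 0 1;0 0 4 0 0.016 0 1;0 0 4 0 0 0 1;0 0 2 0 0 0 1'; python3 - <<'E'
from h import *
F={c:vision.grab_frame(c) for c in('top','scene')}
for c in F: save(c+'1',F[c]['img'])
s=monitor.state();print(s['ee_pos'],s['ee_rot'],s['time_s'])
E
```

```text
time_s: 4.28
ee_pos: [618.1, -242.4, 185.8]
ee_rot: [-179.6, -0.1, 71.5]
force: [0.7, -0.8, 0.5]
gripper_width: 0.3
[ 619.17498932 -242.84239372  186.57359543] [-1.79835831e+02 -6.21700698e-02  7.15099830e+01] 4.3833
```

View pics/top1.png

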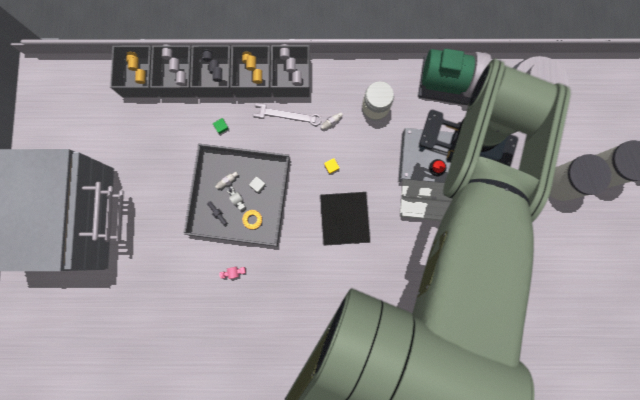

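The tray is out: its white channel now shows at (425,200) in front of the unit. Next I go to the crate.

```bash
python3 -m creep '-0.6 4.1 0 0 0 0.1 0;-0.6 4.1 0 0 0 0.1 0;-0.6 4.1 0 0 0 0.1 0;-0.6 4.1 0 0 0 0.1 0;-0.6 4.1 0 0 0 0.1 0;-0.6 4.1 0 0 0 0.1 0;-0.6 4.1 0 0 0 0.1 0;-0.6 4.1 0 0 0 0.1 0;-0.6 4.1 0 0 0 0.1 0;-0.6 4.1 0 0 0 0 0;-0.6 4.1 0 0 0 0 0;-0.6 4.1 0 0 0 0 0' 25
cat > ex.py <<'E'
# print remaining shift (cm) and rotvec to reach x y z yaw (tool down)
import sys,numpy as np
from scipy.spatial.transform import Rotation as R
from workcell import monitor
s=monitor.state();x,y,z,w=map(float,sys.argv[1:5])
C=R.from_euler('xyz',s['ee_rot'],degrees=True);T=R.from_euler('xyz',[180,0,w],degrees=True)
print('t',s['time_s'],'pos',np.round(s['ee_pos'],1),'rot',np.round(s['ee_rot'],1),'need',np.round((np.array([x,y,z])-s['ee_pos'])/10,2),np.round((T*C.inv()).as_rotvec(),3),'w',round(s['gripper_width'],1),'F',np.round(s['force'],1),'q6',round(s['qpos'][5]))
E
python3 ex.py 546 255.5 8 124.5
```

```text
time_s: 5.38
ee_pos: [543.6, 247.0, 177.4]
ee_rot: [179.8, -0.1, 124.9]
force: [1.1, 0.3, -0.2]
gripper_width: 45.3
t 5.3833 pos [543.6 247.  177.4] rot [ 1.798e+02 -1.000e-01  1.249e+02] need [  0.24   0.85 -16.94] [-0.004  0.001 -0.006] w 45.3 F [ 1.1  0.3 -0.2] q6 -102
```

```bash
python3 -m creep '0.2 0.6 -2 0 0 0 0;0 0 -2 0 0 0 0;0 0 -2 0 0 0 0;0 0 -2 0 0 0 0;0 0 -2 0 0 0 0;0 0 0 0 0 0 0'; python3 ex.py 546 255.5 8 124.5; python3 - <<'E'
from h import *
f=vision.grab_frame('scene');save('c9',cv2.resize(f['img'][170:310,330:490],None,fx=4,fy=4,interpolation=cv2.INTER_CUBIC))
f=vision.grab_frame('top');save('c10',cv2.resize(f['img'][140:260,170:300],None,fx=4,fy=4,interpolation=cv2.INTER_CUBIC))
E
```

```text
time_s: 5.88
ee_pos: [541.6, 266.1, 69.5]
ee_rot: [179.5, -0.4, 125.6]
force: [-0.4, 0.2, -0.5]
gripper_width: 45.6
t 5.8833 pos [541.6 266.1  69.5] rot [179.5  -0.4 125.6] need [ 0.44 -1.06 -6.15] [-0.011  0.003 -0.019] w 45.6 F [-0.4  0.2 -0.5] q6 -101
```

View pics/c9.png

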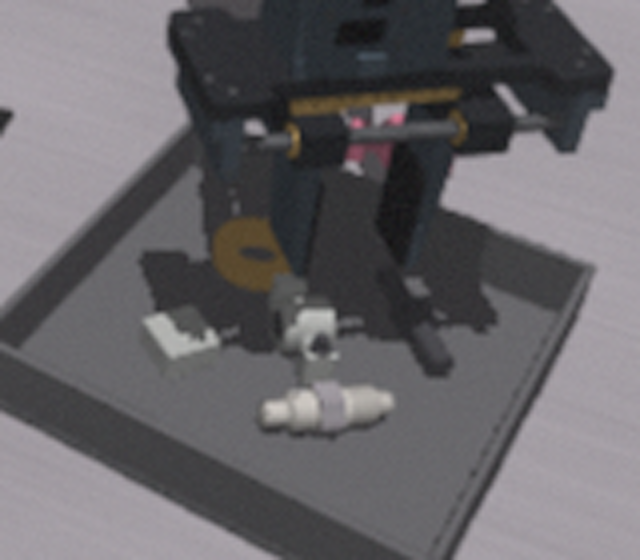

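View pics/c10.png

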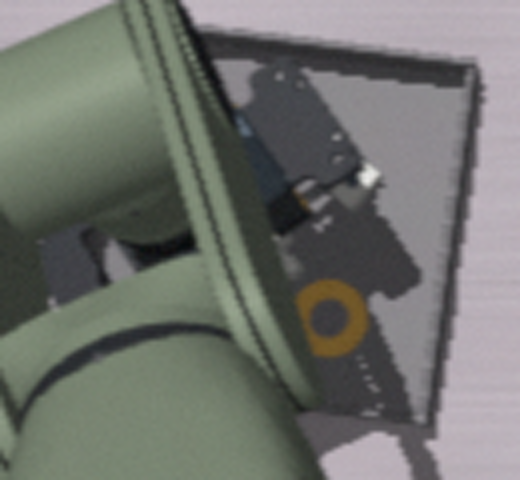

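The gripper straddles the rocker (boss at crop (305,310) in the scene view) but sits about 11 mm too far in +y. I correct that before descending.

```bash
python3 -m creep '0.4 -1 0 -0.01 0 -0.02 0;0 0 0 0 0 0 0;0 0 0 0 0 0 0'; python3 ex.py 546 255.5 8 124.5
```

```text
time_s: 6.23
ee_pos: [550.8, 256.7, 76.6]
ee_rot: [179.2, 0.3, 124.3]
force: [1.4, 0.4, 0.4]
gripper_width: 45.6
t 6.2333 pos [550.8 256.7  76.6] rot [179.2   0.3 124.3] need [-0.48 -0.12 -6.86] [-0.005  0.015  0.003] w 45.6 F [1.4 0.4 0.4] q6 -100
```

```bash
for i in 1 2 3; do python3 -m creep '0 0 0 0 0 0 0;0 0 0 0 0 0 0'|sed -n 2,3p; done; python3 ex.py 546 255.5 8 124.5
```

```text
ee_pos: [552.3, 256.6, 78.8]
ee_rot: [178.9, 0.3, 124.2]
ee_pos: [552.9, 256.7, 80.0]
ee_rot: [178.8, 0.3, 124.2]
ee_pos: [553.0, 256.8, 80.4]
ee_rot: [178.7, 0.3, 124.2]
t 6.7333 pos [553.  256.8  80.4] rot [178.7   0.3 124.2] need [-0.7  -0.13 -7.24] [-0.008  0.021  0.005] w 45.8 F [-0.8 -0.2  0.3] q6 -100
```

```bash
python3 -m creep '-0.35 -0.05 -1 -0.005 0.01 0 0;-0.3 -0.05 -1 -0.005 0.01 0 0;0 0 -1 0 0 0 0;0 0 -1 0 0 0 0'; python3 ex.py 546 255.5 8 124.5
```

```text
time_s: 7.07
ee_pos: [546.7, 256.3, 38.9]
ee_rot: [179.9, 0.2, 124.2]
force: [-0.4, 0.6, -0.1]
gripper_width: 45.5
t 7.0667 pos [546.7 256.3  38.9] rot [179.9   0.2 124.2] need [-0.07 -0.08 -3.09] [0.002 0.003 0.004] w 45.5 F [-0.4  0.6 -0.1] q6 -100
```

```bash
python3 -m creep '0 0 -0.8 0 0 0 0;0 0 -0.6 0 0 0 0;0 0 -0.5 0 0 0 0;0 0 -0.3 0 0 0 0;0 0 -0.2 0 0 0 0'; python3 ex.py 546 255.5 8 124.5
```

```text
time_s: 7.48
ee_pos: [544.0, 255.3, 7.4]
ee_rot: [-179.6, 0.1, 124.3]
force: [-0.6, 0.2, 0.4]
gripper_width: 45.4
t 7.4833 pos [544.  255.3   7.4] rot [-1.796e+02  1.000e-01  1.243e+02] need [0.2  0.02 0.06] [ 0.005 -0.005  0.004] w 45.4 F [-0.6  0.2  0.4] q6 -100
```

```bash
python3 -m creep '0.1 0 0.1 0 0 0 1;0 0 0 0 0 0 1;0 0 0 0 0 0 1;0 0 0 0 0 0 1;0 0 0 0 0 0 1;0 0 0 0 0 0 1' 30; python3 ex.py 546 255.5 8 124.5; python3 - <<'E'
from h import *
f=vision.grab_frame('scene');save('c11',cv2.resize(f['img'][170:310,330:490],None,fx=4,fy=4,interpolation=cv2.INTER_CUBIC))
E
```

```text
time_s: 7.98
ee_pos: [545.9, 255.5, 9.2]
ee_rot: [-179.7, 0.1, 124.3]
force: [-0.7, 0.2, -1.0]
gripper_width: 26.0
t 7.9833 pos [545.9 255.5   9.2] rot [-1.797e+02  1.000e-01  1.243e+02] need [ 0.01  0.   -0.12] [ 0.004 -0.003  0.004] w 26.0 F [-0.7  0.2 -1. ] q6 -100
```

View pics/c11.png

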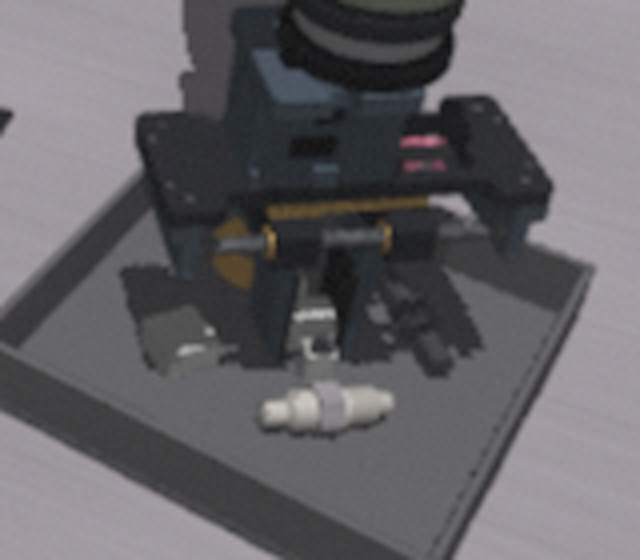

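The width is 26.0 mm, so the boss is gripped (crop (318,325)) and the neighbours are untouched. Now I lift.

```bash
python3 -m creep '0 0 0.6 0 0 0 1;0 0 1 0 0 0 1;0 0 1.5 0 0 0 1;0 0 2 0 0 0 1;0 0 2 0 0 0 1;0 0 2 0 0 0 1;0 0 1 0 0 0 1;0 0 0 0 0 0 1'; python3 ex.py 494 -18 7.2 124.5
```

```text
time_s: 8.7
ee_pos: [544.6, 255.0, 119.3]
ee_rot: [-179.7, 0.1, 124.3]
force: [1.0, 0.1, -0.6]
gripper_width: 26.1
t 8.7 pos [544.6 255.  119.3] rot [-1.797e+02  1.000e-01  1.243e+02] need [ -5.06 -27.3  -11.21] [ 0.004 -0.003  0.004] w 26.1 F [ 1.   0.1 -0.6] q6 -100
```

```bash
python3 - <<'E'
from h import *
f=vision.grab_frame('scene');save('c12',cv2.resize(f['img'][130:310,330:490],None,fx=3.3,fy=3.3,interpolation=cv2.INTER_CUBIC))
E
```

```text
(no output)
```

View pics/c12.png

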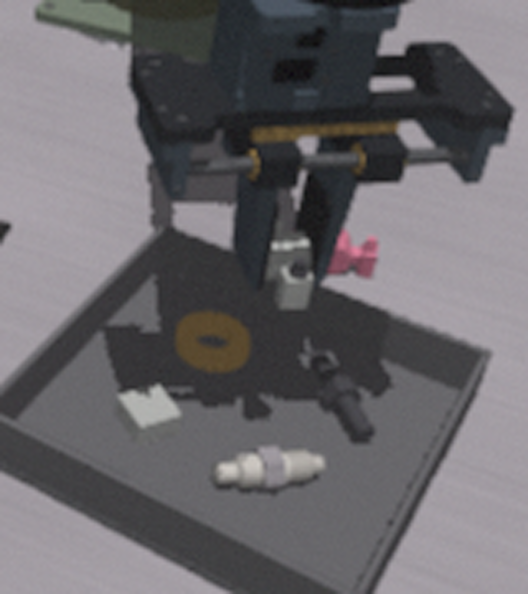

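```bash
python3 -m creep '-0.55 -3 0 0 0 0 1;-0.55 -3 0 0 0 0 1;-0.55 -3 0 0 0 0 1;-0.55 -3 0 0 0 0 1;-0.55 -3 0 0 0 0 1;-0.55 -3 0 0 0 0 1;-0.55 -3 0 0 0 0 1;-0.55 -3 0 0 0 0 1;-0.5 -2 0 0 0 0 1;0 -1 0 0 0 0 1;0 0 -1 0 0 0 1;0 0 -1 0 0 0 1'; python3 ex.py 494 -18 7.2 124.5
```

```text
time_s: 9.75
ee_pos: [487.9, -24.4, 93.1]
ee_rot: [-179.4, -0.1, 124.4]
force: [0.5, 0.7, -1.9]
gripper_width: 26.1
t 9.75 pos [487.9 -24.4  93.1] rot [-1.794e+02 -1.000e-01  1.244e+02] need [ 0.61  0.64 -8.59] [ 0.003 -0.009  0.001] w 26.1 F [ 0.5  0.7 -1.9] q6 -128
```

```bash
python3 -m creep '0.4 0.5 -1.5 0 -0.01 0 1;0.2 0.1 -1.5 0 0 0 1;0 0 -1.5 0 0 0 1;0 0 -1 0 0 0 1;0 0 -0.5 0 0 0 1'; python3 ex.py 494 -18 7.2 124.5
```

```text
time_s: 10.17
ee_pos: [493.9, -12.9, 25.6]
ee_rot: [-179.9, -0.1, 124.5]
force: [-0.1, 0.7, -1.2]
gripper_width: 25.8
t 10.1667 pos [493.9 -12.9  25.6] rot [-1.799e+02 -1.000e-01  1.245e+02] need [ 0.01 -0.51 -1.84] [ 0.    -0.002  0.   ] w 25.8 F [-0.1  0.7 -1.2] q6 -127
```

```bash
python3 -m creep '0 -0.2 -0.5 0 0 0 1;0 0 -0.5 0 0 0 1;0 0 -0.3 0 0 0 1;0 0 -0.2 0 0 0 1;0 0 -0.1 0 0 0 1'; python3 ex.py 494 -18 7.2 124.5
```

```text
time_s: 10.58
ee_pos: [493.7, -12.3, 6.4]
ee_rot: [-179.8, -0.2, 124.7]
force: [-2.9, -0.5, 14.6]
gripper_width: 25.6
t 10.5833 pos [493.7 -12.3   6.4] rot [-179.8   -0.2  124.7] need [ 0.03 -0.57  0.08] [-0.001 -0.005 -0.003] w 25.6 F [-2.9 -0.5 14.6] q6 -127
```

The rocker is on the mat, pressing with about 15 N. I let go here.

```bash
python3 -m creep '0 0 0.05 0 0 0 1;0 0 0 0 0 0 -0.3;0 0 0 0 0 0 -1;0 0 0 0 0 0 -1;0 0 0 0 0 0 -1;0 0 0 0 0 0 -1;0 0 0 0 0 0 -1'; python3 ex.py 494 -18 7.2 124.5;  python3 -m creep '0 0 1 0 0 0 -1;0 0 2 0 0 0 -1;0 0 3 0 0 0 -1;0 0 3 0 0 -0.12 -1;0 0 2 0 0 -0.12 -1;0 0 0 0 0 -0.12 -1;0 0 0 0 0 -0.12 -1;0 0 0 0 0 -0.12 -1'; python3 - <<'E'
from h import *
for c in('top','scene'):
    f=vision.grab_frame(c);save(c+'2',f['img'])
    if c=='scene':save('c13',cv2.resize(f['img'][150:270,230:380],None,fx=5,fy=5,interpolation=cv2.INTER_CUBIC))
E
```

```text
time_s: 11.17
ee_pos: [496.2, -12.6, 9.3]
ee_rot: [179.9, 0.0, 124.6]
force: [-1.4, 0.3, -0.5]
gripper_width: 63.2
t 11.1667 pos [496.2 -12.6   9.3] rot [179.9   0.  124.6] need [-0.22 -0.54 -0.21] [-0.001  0.002 -0.002] w 63.2 F [-1.4  0.3 -0.5] q6 -127
time_s: 11.83
ee_pos: [495.2, -12.7, 129.9]
ee_rot: [179.6, -0.3, 88.9]
force: [0.2, 0.2, -0.7]
gripper_width: 91.4
```

View pics/c13.png

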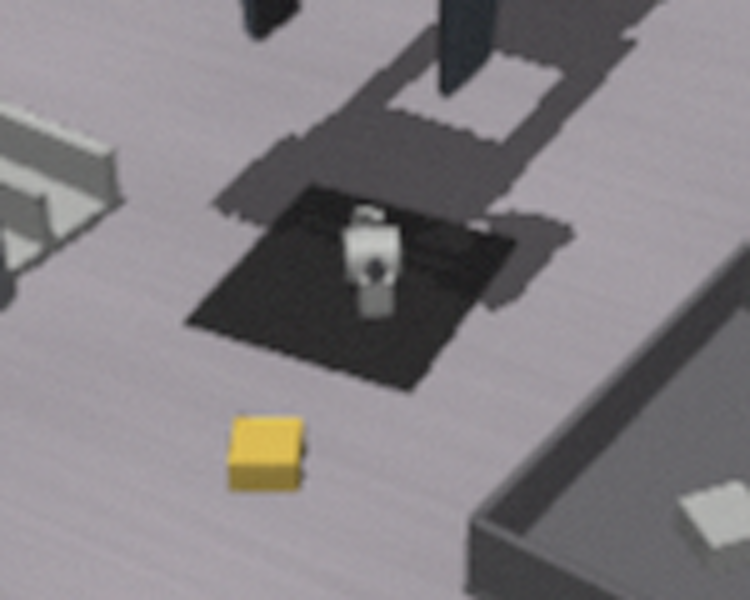

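View pics/top2.png

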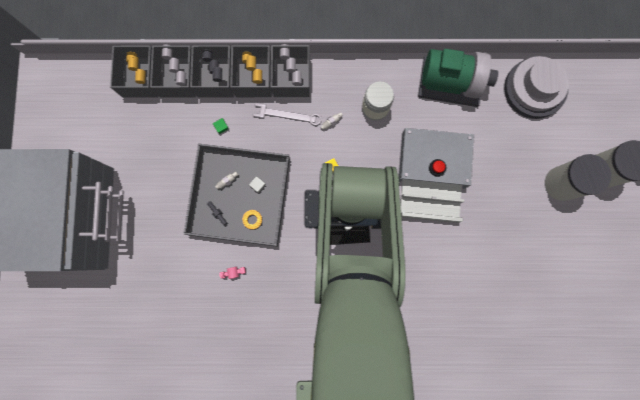

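The rocker stands upright on the mat (crop (372,260)), with the screw end towards the camera. The tray is now unobstructed in the top view (432,203), so I measure it before the retake.

```bash
python3 - <<'E'
import cv2
a=cv2.imread('pics/top2.png')[120:230,390:485];cv2.imwrite('pics/c14.png',cv2.resize(a,None,fx=6,fy=5.4,interpolation=cv2.INTER_CUBIC))
a=cv2.imread('pics/scene2.png')[150:240,120:270];cv2.imwrite('pics/c15.png',cv2.resize(a,None,fx=5,fy=5,interpolation=cv2.INTER_CUBIC))
from h import *
for c in('top','scene'):
    f=vision.grab_frame(c)
    for q,z in(('channel',8),('mat_top',3),('rocker_centre',18)):
        print(c,q,[(round(d['confidence'],2),np.round(d['at'],1).tolist(),ray(f,d['at'],z)[:2].round(1).tolist()) for d in models.mark_of(c,q)[:3]])
    print([(d['confidence'],np.round(d['rect'],1)) for d in models.search_frame(c,'tray')])
E
```

```text
top channel [(0.68, [432.7, 209.9], [519.4, -242.0])]
top mat_top [(0.6, [344.3, 220.1], [494.2, -18.2])]
top rocker_centre [(0.6, [338.7, 218.0], [498.1, -3.5]), (0.56, [230.6, 270.1], [369.3, 264.2])]
[(0.59, array([401.2, 180.9, 459.6, 220.8]))]
scene channel [(0.87, [226.0, 185.6], [523.6, -228.5])]
scene mat_top [(0.85, [304.7, 204.4], [489.2, -11.5]), (0.62, [400.3, 257.4], [551.9, 251.1]), (0.29, [191.0, 178.7], [537.8, -338.1])]
scene rocker_centre [(0.64, [306.6, 198.9], [484.9, -8.5]), (0.51, [433.0, 205.5], [361.4, 269.0])]
[(0.59, array([198.5, 162.8, 255.1, 203.8])), (0.25, array([393.1, 265.4, 428.5, 277.8]))]
```

View pics/c14.png

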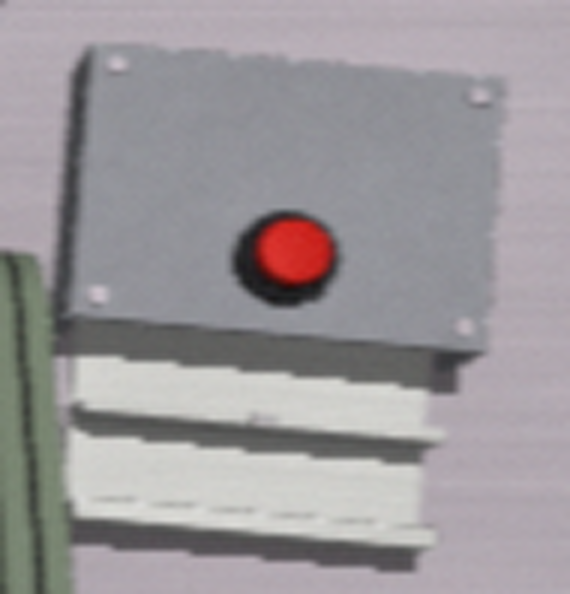

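View pics/c15.png

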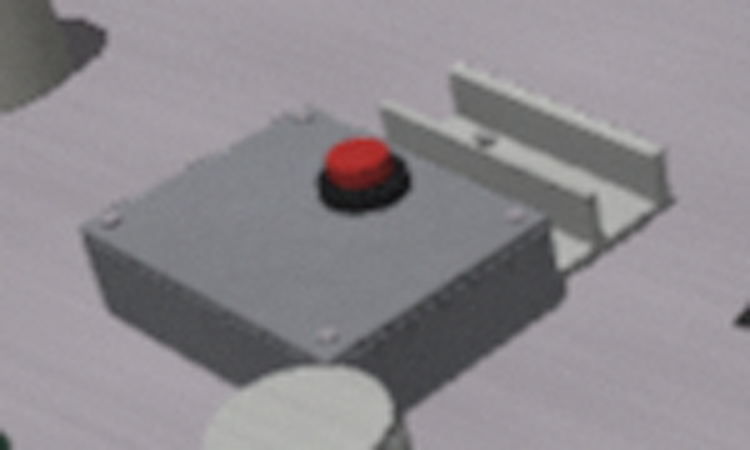

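```bash
python3 - <<'E'
from h import *
t=vision.grab_frame('top');s=vision.grab_frame('scene')
T=lambda p:(390+(p[0]+.5)/6-.5,120+(p[1]+.5)/5.4-.5);S=lambda p:(120+(p[0]+.5)/5-.5,150+(p[1]+.5)/5-.5)
P={'railL':((75,406),(595,195)),'railR':((442,437),(385,105)),'panL':((75,517),(662,152)),'panR':((435,541),(455,68))}
for k,(a,b) in P.items():print(k,'top',ray(t,T(a),38)[:2].round(1),'scene',ray(s,S(b),38)[:2].round(1),'tri',tri(t,T(a),s,S(b)))
print('button',ray(t,T((295,252)),73).round(1),ray(s,S((358,162)),73).round(1))
for p,q in(((118,63),(327,335)),((480,95),(113,218)),((98,295),(517,214)),((465,327),(303,117))):print('screw',ray(t,T(p),52)[:2].round(1),ray(s,S(q),52)[:2].round(1))
E
```

```text
railL top [ 553.7 -160.1] scene [ 552.1 -160.6] tri [ 553.4 -159.8   39.1]
railR top [ 539.1 -311. ] scene [ 538.8 -308.5] tri [ 538.7 -310.5   37.6]
panL top [ 502.5 -158.9] scene [ 505.  -155.2] tri [ 502.4 -158.8   35.6]
panR top [ 491.3 -306.1] scene [ 491.8 -302.6] tri [ 490.8 -305.7   36.9]
button [ 618.1 -244.3   73. ] [ 622.7 -237.8   73. ]
screw [ 711.6 -179.4] [ 707.1 -179.8]
screw [ 696.2 -329. ] [ 691.  -329.1]
screw [ 602.7 -168.3] [ 597.8 -168.3]
screw [ 587.7 -318.2] [ 583.5 -317.9]
```

```bash
python3 -m creep '0 0 0 0 0 -0.12 -1;0 0 0 0 0 -0.12 -1;0 0 -1 0 0 -0.12 -1;0 0 -1 0 0 -0.12 -1;0 0 -1 0 0 -0.12 -1;0 0 -1 0 0 -0.12 -1;0 0 0 0 0 -0.12 -1;0 0 0 0 0 -0.05 -1;0 0 0 0 0 0 -1'; python3 ex.py 494 -12.5 6 34.7
```

```text
time_s: 13.28
ee_pos: [494.9, -12.7, 86.2]
ee_rot: [179.7, -0.2, 36.1]
force: [0.1, -0.7, 0.6]
gripper_width: 91.1
t 13.2833 pos [494.9 -12.7  86.2] rot [179.7  -0.2  36.1] need [-0.09  0.02 -8.02] [ 0.002  0.005 -0.025] w 91.1 F [ 0.1 -0.7  0.6] q6 -39
```

```bash
python3 -m creep '0 0 -1 0 0 -0.015 -1;0 0 -1 0 0 0 -1;0 0 -1 0 0 0 -1;0 0 -1 0 0 0 -1;0 0 0 0 0 0 -1'; python3 ex.py 494 -12.5 6 34.7;python3 - <<'E'
from h import *
f=vision.grab_frame('scene');save('c16',cv2.resize(f['img'][110:260,230:380],None,fx=4,fy=4,interpolation=cv2.INTER_CUBIC))
E
```

```text
time_s: 13.7
ee_pos: [495.6, -12.7, 43.6]
ee_rot: [179.6, -0.3, 35.5]
force: [0.2, 0.0, 0.2]
gripper_width: 91.3
t 13.7 pos [495.6 -12.7  43.6] rot [179.6  -0.3  35.5] need [-0.16  0.02 -3.76] [ 0.003  0.008 -0.014] w 91.3 F [0.2 0.  0.2] q6 -38
```

View pics/c16.png

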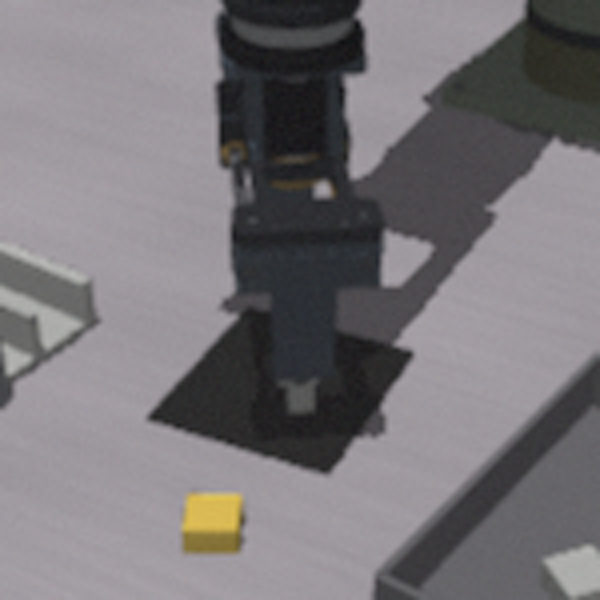

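The near finger at crop (305,340) lines up with the rocker's end face at (300,400), so I descend.

```bash
python3 -m creep '-0.1 0 -1 0 0.005 -0.01 -1;0 0 -0.8 0 0 0 -1;0 0 -0.6 0 0 0 -1;0 0 -0.4 0 0 0 -1;0 0 -0.2 0 0 0 -1;0 0 -0.1 0 0 0 -1'; python3 ex.py 494 -12.5 6 34.7
```

```text
time_s: 14.25
ee_pos: [496.1, -12.8, 11.1]
ee_rot: [179.7, -0.2, 34.9]
force: [0.6, -0.2, -0.4]
gripper_width: 91.3
t 14.25 pos [496.1 -12.8  11.1] rot [179.7  -0.2  34.9] need [-0.21  0.03 -0.51] [ 0.003  0.006 -0.004] w 91.3 F [ 0.6 -0.2 -0.4] q6 -37
```

```bash
python3 -m creep '-0.15 0 -0.3 0 0.003 0 -1;0 0 -0.2 0 0 0 -1;0 0 0 0 0 0 -0.2'; python3 ex.py 495 -12.5 6 34.7; python3 -m creep '0 0 0 0 0 0 1;0 0 0 0 0 0 1;0 0 0 0 0 0 1;0 0 0 0 0 0 1;0 0 0 0 0 0 1' 30;python3 ex.py 495 -12.5 6 34.7; python3 - <<'E'
from h import *
f=vision.grab_frame('scene');save('c17',cv2.resize(f['img'][110:260,230:380],None,fx=4,fy=4,interpolation=cv2.INTER_CUBIC))
E
```

```text
time_s: 14.5
ee_pos: [494.6, -12.8, 5.6]
ee_rot: [179.8, -0.1, 34.9]
force: [-1.5, 0.7, 0.0]
gripper_width: 87.1
t 14.5 pos [494.6 -12.8   5.6] rot [ 1.798e+02 -1.000e-01  3.490e+01] need [0.04 0.03 0.04] [ 0.003  0.003 -0.004] w 87.1 F [-1.5  0.7  0. ] q6 -37
time_s: 14.92
ee_pos: [495.2, -12.8, 6.2]
ee_rot: [179.7, -0.1, 34.9]
force: [0.4, -0.6, -0.5]
gripper_width: 61.9
t 14.9167 pos [495.2 -12.8   6.2] rot [ 1.797e+02 -1.000e-01  3.490e+01] need [-0.02  0.03 -0.02] [ 0.003  0.005 -0.004] w 61.9 F [ 0.4 -0.6 -0.5] q6 -37
```

View pics/c17.png

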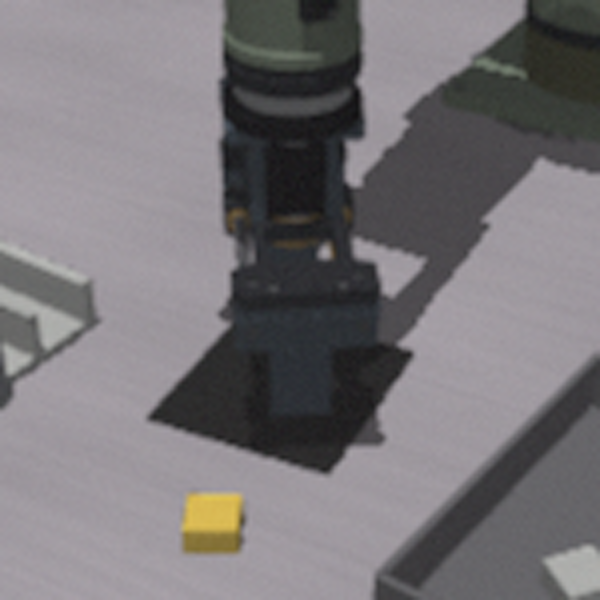

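The width is 61.9 mm, so the part is held by both ends. I lift and go to the tray, turning about +50°.

```bash
python3 -m creep '0 0 0 0 0 0 1;0 0 0.6 0 0 0 1;0 0 1 0 0 0 1;0 0 2 0 0 0 1;0 0 2 0 0 0 1;0 0 2 0 0 0 1;0 0 2 0 0 0 1;0 0 1 0 0 0 1;0 0 0 0 0 0 1' 40; python3 -m creep '0.2 -2.2 0 0 0 0.09 1;0.3 -2.2 0 0 0 0.09 1;0.3 -2.2 0 0 0 0.09 1;0.3 -2.2 0 0 0 0.09 1;0.3 -2.2 0 0 0 0.09 1;0.3 -2.2 0 0 0 0.09 1;0.3 -2.2 0 0 0 0.09 1;0.3 -2.2 0 0 0 0.09 1;0.3 -2.2 0 0 0 0.09 1;0.1 -1.5 0 0 0 0.05 1;0 -0.5 0 0 0 0 1;0 0 0 0 0 0 1'; python3 ex.py 522 -235 11.2 84.4
```

```text
time_s: 15.72
ee_pos: [492.1, -12.7, 117.8]
ee_rot: [179.9, 0.1, 34.9]
force: [-0.0, -0.1, -1.8]
gripper_width: 61.5
time_s: 16.72
ee_pos: [514.4, -238.5, 112.0]
ee_rot: [-179.5, -0.0, 86.8]
force: [0.3, 0.1, -0.9]
gripper_width: 61.8
t 16.7167 pos [ 514.4 -238.5  112. ] rot [-179.5   -0.    86.8] need [  0.76   0.35 -10.08] [-0.001 -0.009 -0.041] w 61.8 F [ 0.3  0.1 -0.9] q6 -113
```

```bash
python3 -m creep '0.5 0.3 -1 0 -0.009 -0.03 1;0 0 -1 0 0 -0.01 1;0 0 -1 0 0 0 1;0 0 -0.6 0 0 0 1;0 0 0 0 0 0 1;0 0 0 0 0 0 1'; python3 ex.py 522 -235 11.2 84.4
```

```text
time_s: 17.22
ee_pos: [517.0, -231.1, 71.7]
ee_rot: [-179.7, -0.2, 84.3]
force: [0.6, 0.1, -0.9]
gripper_width: 61.2
t 17.2167 pos [ 517.  -231.1   71.7] rot [-179.7   -0.2   84.3] need [ 0.5  -0.39 -6.05] [-0.005 -0.005  0.002] w 61.2 F [ 0.6  0.1 -0.9] q6 -110
```

```bash
python3 -m creep '0.5 -0.4 -0.5 -0.005 -0.005 0 1;0 0 -0.2 0 0 0 1;0 0 0 0 0 0 1;0 0 0 0 0 0 1'; python3 ex.py 522 -235 11.2 84.4; python3 - <<'E'
from h import *
from scipy.spatial.transform import Rotation as R
s=monitor.state();p=np.array(s['ee_pos']);C=R.from_euler('xyz',s['ee_rot'],degrees=True).as_matrix()
for c,(x0,y0,x1,y1),k in(('scene',(170,120,290,230),6),('top',(380,150,490,260),5)):
    f=vision.grab_frame(c);im=cv2.resize(f['img'][y0:y1,x0:x1],None,fx=k,fy=k,interpolation=cv2.INTER_CUBIC)
    D=lambda L,col:cv2.polylines(im,[np.array([((proj(f,q)-[x0,y0]+.5)*k).astype(int) for q in L])],True,col,1)
    # finger tip outline
    for sx in(1,-1):
        for d in (31,44.5):
            D([p+C@[sx*d,w,0] for w in(16,-16)]+[p+C@[sx*d,w,-30] for w in(-16,16)],(255,0,0))
    a=np.radians(-5.6);Z=np.array([[np.cos(a),-np.sin(a)],[np.sin(a),np.cos(a)]])
    for X in(-20,20):
        D([[*(Z@[X,Y]+[522,-235]),z] for Y,z in((-75,8),(75,8),(75,38),(-75,38))],(0,255,0))
    save('c18'+c,im)
E
```

```text
time_s: 17.55
ee_pos: [523.1, -235.3, 64.7]
ee_rot: [179.9, 0.1, 84.3]
force: [0.2, 0.6, -0.8]
gripper_width: 61.7
t 17.55 pos [ 523.1 -235.3   64.7] rot [1.799e+02 1.000e-01 8.430e+01] need [-0.11  0.03 -5.35] [0.001 0.001 0.001] w 61.7 F [ 0.2  0.6 -0.8] q6 -110
```

View pics/c18scene.png

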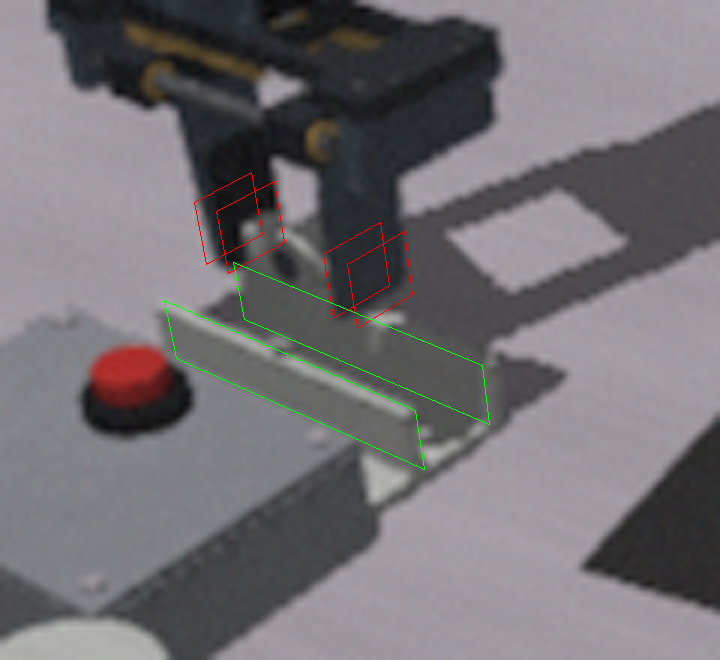

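View pics/c18top.png

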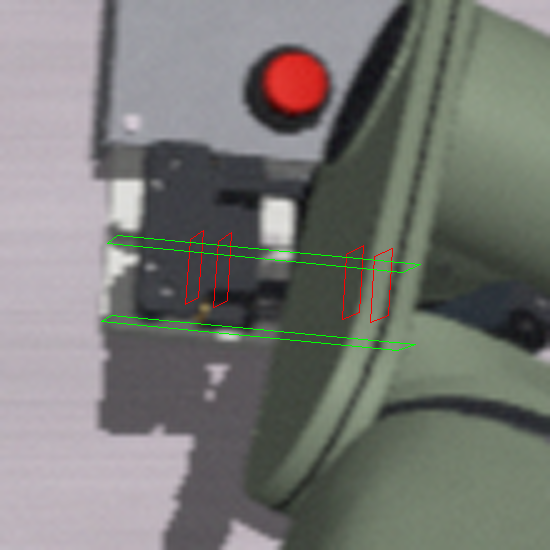

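```bash
python3 - <<'E'
from h import *
from scipy.spatial.transform import Rotation as R
s=monitor.state();p=np.array(s['ee_pos']);C=R.from_euler('xyz',s['ee_rot'],degrees=True).as_matrix()
f=vision.grab_frame('scene');x0,y0,x1,y1=195,145,255,200;k=12
im=cv2.resize(f['img'][y0:y1,x0:x1],None,fx=k,fy=k,interpolation=cv2.INTER_CUBIC)
im=np.clip(im.astype(float)*1.6,0,255).astype(np.uint8)
for sx in(1,-1):
  for d in(31,44.5):
    for w in(16,-16):
        q=((proj(f,p+C@[sx*d,w,0])-[x0,y0]+.5)*k).astype(int);cv2.circle(im,q.tolist(),3,(255,0,0),-1);print(sx,d,w,q)
save('c19',im);print(p.round(1))
E
```

```text
1 31 16 [367 336]
1 31 -16 [478 270]
1 44.5 16 [415 356]
1 44.5 -16 [525 289]
-1 31 16 [157 247]
-1 31 -16 [269 185]
-1 44.5 16 [113 228]
-1 44.5 -16 [226 167]
[ 523.  -235.3   64.8]
```

View pics/c19.png

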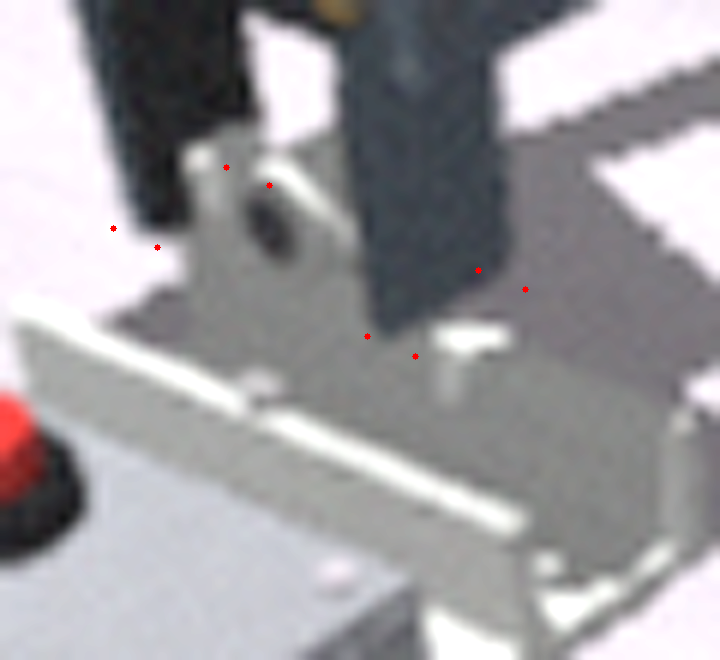

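The far-finger and near-finger corners show that the scene calibration is off by about 1.7 px. The estimates for channel x then lie between 522 and 524.5, and the tool is at 523. I descend slowly and watch the force.

```bash
python3 -m creep '0 0.1 -0.5 0 0 0 1;0 0 -0.5 0 0 0 1;0 0 -0.3 0 0 0 1;0 0 -0.2 0 0 0 1;0 0 -0.1 0 0 0 1'; python3 ex.py 523 -234 11.2 84.4; python3 - <<'E'
from h import *
f=vision.grab_frame('scene');x0,y0,x1,y1=195,145,255,200;k=12
im=cv2.resize(f['img'][y0:y1,x0:x1],None,fx=k,fy=k,interpolation=cv2.INTER_CUBIC)
save('c20',np.clip(im.astype(float)*1.6,0,255).astype(np.uint8))
E
```

```text
time_s: 18.12
ee_pos: [523.0, -234.3, 47.9]
ee_rot: [179.9, 0.1, 84.3]
force: [0.5, -0.4, -0.7]
gripper_width: 61.8
t 18.1167 pos [ 523.  -234.3   47.9] rot [1.799e+02 1.000e-01 8.430e+01] need [-0.    0.03 -3.67] [0.002 0.002 0.001] w 61.8 F [ 0.5 -0.4 -0.7] q6 -110
```

View pics/c20.png

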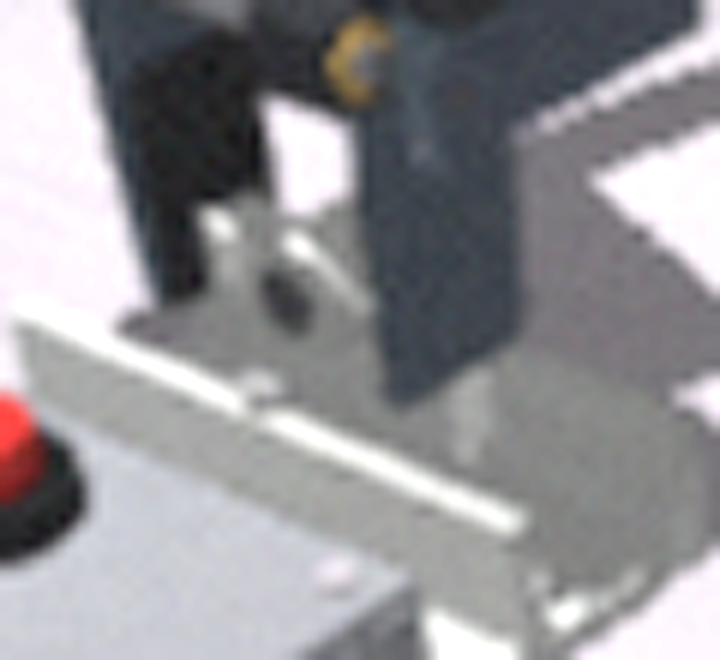

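Extrapolated to the rail's height, the fingertip is about 2.5 mm from the rear rail and 5 mm from the front panel. The total clearance agrees with the expected 8 mm. I shift −1.4 mm in x.

```bash
python3 -m creep '-0.14 0 -0.3 0 0 0 1;0 0 -0.4 0 0 0 1;0 0 -0.3 0 0 0 1;0 0 -0.2 0 0 0 1;0 0 -0.1 0 0 0 1'; python3 ex.py 521.6 -234 11.2 84.4
```

```text
time_s: 18.58
ee_pos: [521.5, -234.4, 33.5]
ee_rot: [179.9, 0.1, 84.3]
force: [0.5, 0.2, -1.1]
gripper_width: 61.4
t 18.5833 pos [ 521.5 -234.4   33.5] rot [1.799e+02 1.000e-01 8.430e+01] need [ 0.01  0.04 -2.23] [0.002 0.002 0.001] w 61.4 F [ 0.5  0.2 -1.1] q6 -110
```

Tips are below the rail tops with no contact force, so I carry on down.

```bash
python3 -m creep '0 0 -0.4 0 0 0 1;0 0 -0.4 0 0 0 1;0 0 -0.3 0 0 0 1;0 0 -0.2 0 0 0 1;0 0 -0.2 0 0 0 1'; python3 ex.py 521.6 -234 11.2 84.4; python3 - <<'E'
from h import *
f=vision.grab_frame('scene');x0,y0,x1,y1=195,145,255,200;k=12
im=cv2.resize(f['img'][y0:y1,x0:x1],None,fx=k,fy=k,interpolation=cv2.INTER_CUBIC)
save('c21',np.clip(im.astype(float)*1.6,0,255).astype(np.uint8))
E
```

```text
time_s: 19.0
ee_pos: [521.7, -234.4, 17.0]
ee_rot: [179.8, 0.1, 84.3]
force: [0.8, 0.5, -0.4]
gripper_width: 61.2
t 19.0 pos [ 521.7 -234.4   17. ] rot [1.798e+02 1.000e-01 8.430e+01] need [-0.01  0.04 -0.58] [0.002 0.003 0.001] w 61.2 F [ 0.8  0.5 -0.4] q6 -110
```

View pics/c21.png

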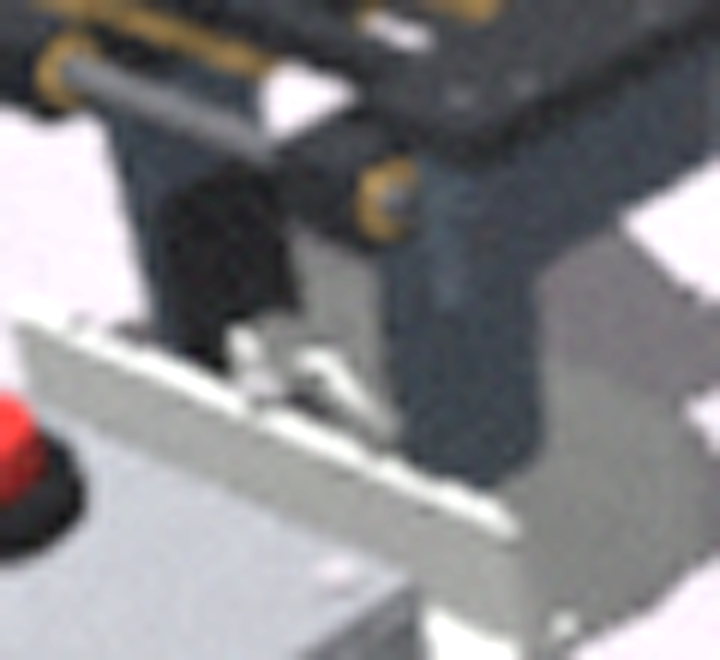

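```bash
python3 -m creep '0 0 -0.25 0 0 0 1;0 0 -0.2 0 0 0 1;0 0 -0.1 0 0 0 1;0 0 -0.1 0 0 0 1'; python3 ex.py 521.6 -234 11.2 84.4
```

```text
time_s: 19.38
ee_pos: [522.0, -234.5, 11.0]
ee_rot: [179.8, 0.1, 84.3]
force: [-2.0, 0.3, 12.6]
gripper_width: 61.6
t 19.3833 pos [ 522.  -234.5   11. ] rot [1.798e+02 1.000e-01 8.430e+01] need [-0.04  0.05  0.02] [0.002 0.003 0.001] w 61.6 F [-2.   0.3 12.6] q6 -110
```

The rocker is on the floor at the expected height, with 12.6 N upward. I hold briefly, let go and back out.

```bash
python3 -m creep '0 0 0 0 0 0 1;0 0 0.03 0 0 0 1;0 0 0 0 0 0 0;0 0 0 0 0 0 -1;0 0 0 0 0 0 -1;0 0 0 0 0 0 -1;0 0 0 0 0 0 -1'; python3 ex.py 521.6 -234 11.2 84.4
```

```text
time_s: 19.97
ee_pos: [522.7, -234.9, 12.2]
ee_rot: [179.7, 0.1, 84.3]
force: [1.0, 0.8, 0.2]
gripper_width: 85.4
t 19.9667 pos [ 522.7 -234.9   12.2] rot [1.797e+02 1.000e-01 8.430e+01] need [-0.11  0.09 -0.1 ] [0.003 0.005 0.001] w 85.4 F [1.  0.8 0.2] q6 -110
```

```bash
python3 -m creep '-0.1 0 0.5 0 0 0 -1;0 0 1 0 0 0 -1;0 0 1 0 0 0 -1;0 0 1.5 0 0 0 -1;0 0 3 0 0 0 -1;0 0 3 0 0 0 -1;0 0 3 0 0 0 -1;0 0 2 0 0 0 -1;-2 3 0 0 0 0 -1;-2 3 0 0 0 0 -1;-2 3 0 0 0 0 -1;-2 3 0 0 0 0 -1'; python3 -m creep '-2 3 0 0 0 0 -1;-2 3 0 0 0 0 -1;-1 1 0 0 0 0 -1;0 0 0 0 0 0 -1;0 0 0 0 0 0 -1'; python3 - <<'E'
from h import *
t=vision.grab_frame('top');s=vision.grab_frame('scene');save('top3',t['img'])
save('c22',cv2.resize(t['img'][160:240,380:490],None,fx=7,fy=7,interpolation=cv2.INTER_CUBIC))
save('c23',cv2.resize(s['img'][145:215,180:270],None,fx=8,fy=8,interpolation=cv2.INTER_CUBIC))
print(np.round(monitor.state()['ee_pos']))
for c,f in(('top',t),('scene',s)):
  for q,z in(('rocker_centre',23),('channel',8)):print(c,q,[(round(d['confidence'],2),np.round(d['at'],1).tolist(),ray(f,d['at'],z)[:2].round(1).tolist()) for d in models.mark_of(c,q)[:3]])
E
```

```text
time_s: 20.97
ee_pos: [442.0, -116.6, 181.3]
ee_rot: [178.9, 0.4, 84.0]
force: [0.7, 0.1, 0.7]
gripper_width: 91.5
time_s: 21.38
ee_pos: [383.7, -40.2, 186.7]
ee_rot: [178.7, 0.4, 84.2]
force: [0.3, 1.3, -0.0]
gripper_width: 91.3
[384. -41. 186.]
top rocker_centre [(0.76, [430.0, 208.0], [522.4, -231.8])]
top channel [(0.67, [432.4, 210.8], [517.1, -241.2])]
scene rocker_centre [(0.85, [430.3, 203.6], [364.1, 262.3]), (0.61, [224.9, 177.4], [511.3, -239.7])]
scene channel [(0.62, [226.2, 185.3], [522.3, -228.9])]
```

View pics/c22.png

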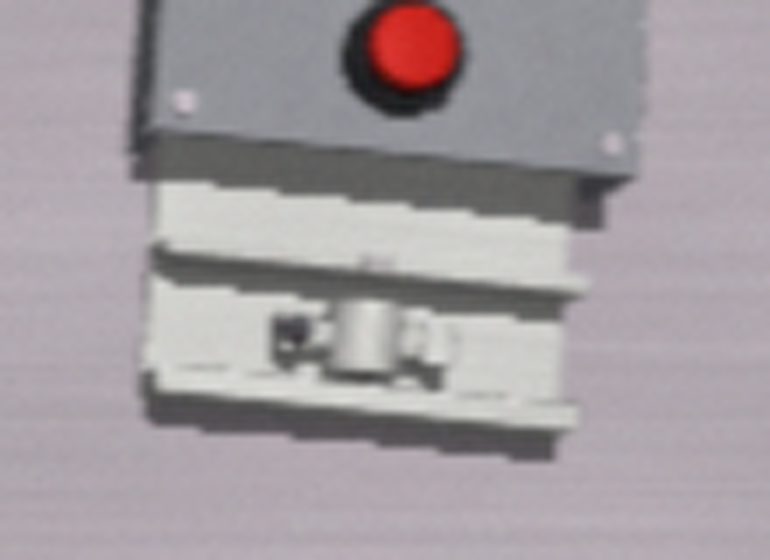

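View pics/c23.png

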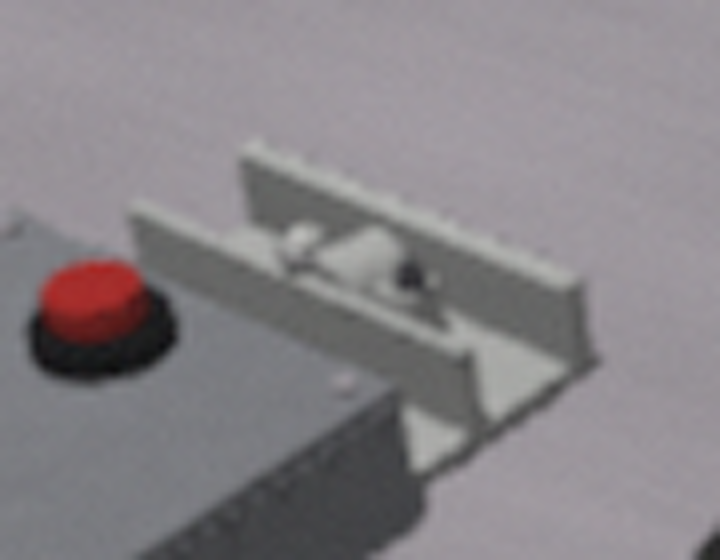

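View pics/top3.png

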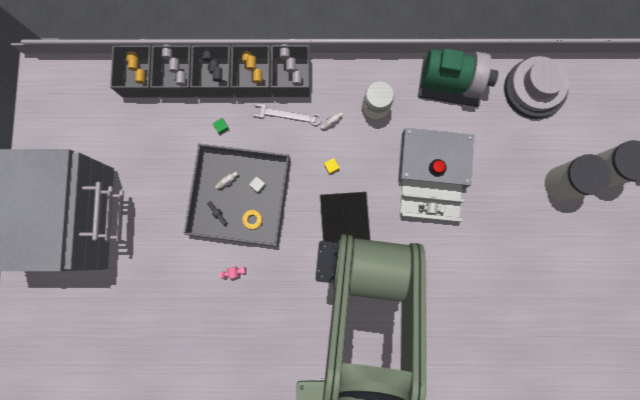

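The rocker lies upright along the channel. Its boss at crop (367,337) is nearly opposite the rail's lug at (377,262). The tray is still out, and the five other parts remain in the crate.

```bash
python3 -m creep '0 0 0 0 0 0 -1;0 0 0 0 0 0 -1;0 0 0 0 0 0 -1' >/dev/null; python3 -c "
from workcell import job
print(job.job_done())"
```

```text
the job is handed in; nothing more can be done
None
```

I carried out all the steps and handed the job in at about 22 s of the 61 s allowed. The hand-in reports no verdict, so what follows rests on my own checks.

- **Button and tray:** I pressed the button with the fingers shut, and the pictures afterwards show the tray out.
- **Crate to mat:** I took the rocker by its boss faces (opening 26.0 mm) and stood it upright on the mat. I let go there, and a picture confirmed it was standing.
- **Mat to tray:** I retook it by its ends (opening 61.9 mm) and lowered it into the channel. It touched the floor at the expected height with 12.6 N, and I then let go and backed out without further contact.

**Last checks:** Both cameras show the rocker upright along the channel, with its boss within a few millimetres of the lug at the channel's middle. The tray is out, and the other parts are in the crate. The two stacked washers show as one ring from above, so I did not see the lower one separately at the end.

**Disagreements:** The scene camera's position estimates were up to about 10 mm off from the top camera's and the arm's. I corrected the tray alignment from a close-up instead, shifting 1.4 mm. In the final pictures the top camera's network put the rocker centre at (522, −232), which agrees with the arm's release position of (522, −234.5). The scene camera put it at (511, −240), which I trust less.

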